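# Close up the ball stall's chest and box

## Robot

A 7-joint arm with a two-finger parallel gripper is mounted at the origin on the work surface. World frame = base frame: x ahead of the robot, y to its left, z up, the work surface at z = 0. Lengths are in m, angles in degrees, forces in N, time in s.
With the tool pointing down it reaches from about 0.375 to 0.925 m from the base axis. Payload 3.1 kg.
Tool frame: the origin (TCP) lies at the very end of the fingers, on their centre line; the grasp point (between the pads) lies 19 mm behind it (robot.tcp_to_grasp is the distance from the TCP to the grasp point, in m); z points along the fingers, y is the direction in which the jaws open and shut (so a half turn about z gives the same grasp; the last joint's range is limited). The gripper opens to 85 mm and grips with 20 to 120 N. Pads are 22 mm wide; open, the fingers measure 114 mm over their backs; the gripper's body (76 mm by 85 mm) begins 54 mm behind the grasp point. The pads swing forward as they close: fully open they stand 13 mm farther back than shut.
Start: joints at [-76.192, 21.939, 2.515, 91.553, -1.026, 66.532, -2.859], TCP at [0.216, 0.613, 0.231] pointing down, gripper open.
Joint ranges: [-149.38, 149.38], [-23.57, 123.04], [-84.95, 90], [0, 143.3], [-89.99, 269.99], [3.08, 112.72], [-163.45, 163.45]. Speed limits (degrees/s): [159.86, 159.86, 180, 180, 180, 180, 180].

## Interface

Orientations are given as [roll, pitch, yaw] about the fixed x, y, z axes, in that order (R = Rz(yaw) Ry(pitch) Rx(roll)).
In Python, from cell import robot gives the robot as it stands. The module is installed in compiled form; this text tells all that it offers.
- The arm moves only by the tool step_arm, never from a script. Its argument "motion" is a list of rows, each a list of 4 numbers: the shift along the tool's x, y, z in mm, then the turn about the tool's z in degrees. In form: [[tx, ty, tz, turn], ...]. A call has 1 to 5 rows; each row shifts and turns the pose as measured when the row begins, along the tool's axes as they then stand; what a row does not reach is not made up. A row lasts 1/8 s, in which the tool goes at most 62.5 mm and 10.7 degrees, less where a joint would pass 70% of its speed; a pose out of reach is approached as far as the arm can. A call is refused whole if a number of a shift passes 62.5 or a number of a turn 10.7, either way. A call with a gripper value outside its range is refused whole. "gripper" is the gripper's target within -1 to 1 (shut at 1, half-way at 0, fully open at -1), set as the call begins (left out, the last holds). The fingers move at their own pace and stop on an object; "newtons" is the grip in N (left out, the last holds). Time passes only in rows, so rows that do not move let the fingers close. It gives the time, the measured TCP pose, the force and the opening at its end, in the units of the state.
- robot.read_state(): the state, without advancing time (a new reading comes with each control period).
- robot.get_image(name): name is "scene" or "top" or "wrist"; returns the picture (480x640x3 uint8, red, green, blue); there is no depth.
- robot.camera_info(name): a dict with "vertical_fov" (degrees; the focal length in pixels is half the picture's height over the tangent of half this angle, whatever the lens; pixels are square), "cx", "cy" (the principal point, pixels), "extrinsics" (4x4, takes a point from camera to world coordinates). Camera axes: x right, y down, z forward; pixel columns grow to the right and rows downward; lengths in m; the calibration is good to about 2 mm. A picture is of the moment at which its call begins: read the wrist's pose just before it. camera_info takes no time and is no camera call; for the wrist camera it gives the pose at the moment of the call.
- robot.sign_off(): hands the job in, once; it reports no verdict.
The state is a dict: "time_s": time; "qpos": joint angles; "qvel": joint speeds; "joint_torque": joint torques, N m; "tool_pos": TCP position; "tool_rot": TCP orientation; "wrist_force": force on the tool from outside, world axes, zero at the start; "torque": the same for the moment, N m; "grip_width": finger opening in m.
Only numpy, scipy, OpenCV 4.12 (cv2) and the standard library are available. Lean on these libraries where they do the work, as an engineer would, in place of code of your own. Each camera call takes 0.05 s, during which the arm holds its last target. There are 200 camera calls.

## Task

Close up the stall's stock: with the fingertips gently push the green-fronted drawer fully home into its chest, and gently push the blue lid of the ball box down until it lies shut, in either order. The brass knobs have just been glued on, so do not touch them, and do not lift the lid or pull the drawer wider. Leave the two balls in the drawer and do not disturb the brass bowl, the amber tea glass or the ball on its stand.

Things in the scene. Friction and masses are not known exactly. Their poses are not given: they have to be found in the camera images.
- chest: Fixed brown wooden drawer chest, 180 (x, depth) x 180 (y, width) x 85 mm high, standing on the table. Origin: centre of its underside. Its front looks along its own -x (roughly to the robot); yawed up to 0.2 rad. It stands left or right of the ball box. Nothing stands on it.
- drawer (a joint): Opening of the chest's only drawer, m: 0 = home, 0.14 = stop; starts 0.055 to 0.09. It slides along the chest's own -x to open, +x to shut, with about 2 N of friction, and stays where it is left.
- drawer_front (a point): Centre of the outer face of the drawer's green front panel, moving with the drawer; axes as the chest's. The panel is 12 mm thick, 180 mm wide (y), 81 mm high, from 3 to 84 mm above the table; this point is 45 mm above the table. With the drawer home this point lies 102 mm in front of the chest's origin (own x = -0.102).
- drawer_knob (a point): Brass knob, just glued on, at the centre of the drawer's front: 20 mm across, standing out 20 mm from the panel. The point: its root, on the panel. Must not be touched.
- drawer_floor (a point): On the drawer's inner floor, 3 mm behind (+x of) its centre, 15 mm above the table, moving with the drawer; axes as the chest's. The inside is 160 (x) x 140 (y) mm, its side and back walls reach 63 mm above the table.
- red_ball: Loose red wooden ball, 40 mm across, 30 g, lying in the drawer and free to roll in it. Origin: its centre.
- yellow_ball: Loose yellow wooden ball, 40 mm across, 30 g, lying in the drawer and free to roll in it. Origin: its centre.
- box: Fixed dark wooden ball box, 160 (x, depth) x 180 (y, width) x 75 mm high, filled with small coloured balls that are part of it and lie below its rim, open on top but for its hinged lid. Origin: centre of its underside. Its front looks along its own -x; yawed up to 0.2 rad.
- lid (a joint): Angle of the box's blue lid, rad: 0 = shut (level on the rim), grows as it opens upward, 1.6 = stop; starts 0.5 to 1.0. The hinge is stiff (about 0.35 N m friction), so the lid stays at any angle and does not fall shut; pushing its outer (upper) face near the free edge with about 1 to 5 N closes it.
- lid_hinge (a point): On the hinge line, at the middle of the box's far (own +x) rim, 75 mm above the table; the hinge line runs along the box's y. Turns with the lid: its x axis points from the free edge to the hinge, its z axis is the normal of the lid's outer face.
- lid_edge (a point): Middle of the lid's free edge, on the outer (upper) face; moves with the lid, axes as lid_hinge. The lid is 170 mm from hinge to free edge, 186 mm wide (y) and 10 mm thick; the outer face lies 10 mm from the hinge point along the lid's z.
- lid_knob (a point): Brass knob, just glued on, on the lid's outer face, 22 mm in from the middle of the free edge: 20 mm across, 20 mm tall. The point: its root. Must not be touched.
- bowl: Loose brass bowl, 110 mm across, 50 mm high, on the table to the right (-y) of the work. Origin: centre of its underside. Bystander.
- glass: Loose amber tea glass, 64 mm across, 75 mm high, on the table to the left (+y) of the work. Origin: centre of its underside. Bystander.
- show_ball: Loose blue ball with a yellow band fixed on a dark wooden foot, 65 mm across, 88 mm high in all, on the table to the left (+y) of the work. Origin: centre of its underside. Bystander.
Mind the look-alikes: they are no part of the job. Several things have the shape of the red_ball; the one meant has the colours described above.

How it is judged:
By the outcome, as a careful person would: the job done as asked, in the order asked, and still so for the second after the job is handed in, with the robot touching nothing.
It also fails if it takes over 53 s, if anything falls off the work surface, if the arm or the gripper's body presses on something with over 40 N, if the wrist force passes 120 N, or if a joint passes its speed limit or range.

## Working session

There is one attempt and no reset: what is moved stays moved. The work goes in short steps, Python scripts to look and compute and a tool call to move; the robot and the scene stay as the last step left them, time stands still between calls to the robot, and variables do not carry over. Pictures are saved under pics/ and viewed, about 8 in all and at most 12, crops included, and the job is handed in when it is done.

Besides the shell and the picture viewer there is one more tool, called after "Emit:" as name([rows], argument=value, ...), one row to a line, values as JSON. step_arm: Moves the arm, as the interface text tells. Its arguments: {"type":"object","properties":{"motion":{"type":"array"},"gripper":{"type":"number"},"newtons":{"type":"number"}},"required":["motion"]}

```bash
mkdir -p pics; python3 - <<'E'
from cell import robot
import cv2,numpy as np
s=robot.read_state();print(s['time_s'],s['tool_pos'],s['tool_rot'],s['grip_width'])
for n in('scene','top'):
    im=robot.get_image(n);cv2.imwrite(f'pics/{n}0.png',im[:,:,::-1])
    c=robot.camera_info(n);print(n,c['vertical_fov'],c['cx'],c['cy'],np.round(c['extrinsics'],4).tolist())
E
```

```text
0.0 [0.21574443 0.61214116 0.22988742] [-1.79849692e+02  6.88761028e-03  1.60589221e+02] 0.08579609920438017
scene 44.81945782073896 312.58330966920283 230.3756175350587 [[-0.7818, 0.4031, -0.4758, 1.1352], [0.6232, 0.5317, -0.5736, 0.6665], [0.0217, -0.7449, -0.6668, 0.866], [0.0, 0.0, 0.0, 1.0]]
top 55.37060521092157 321.677517327412 239.74088762523704 [[-0.0162, -0.988, 0.1534, 0.4034], [-0.9997, 0.0188, 0.0155, -0.0093], [-0.0182, -0.1531, -0.988, 1.1121], [0.0, 0.0, 0.0, 1.0]]
```

View pics/scene0.png

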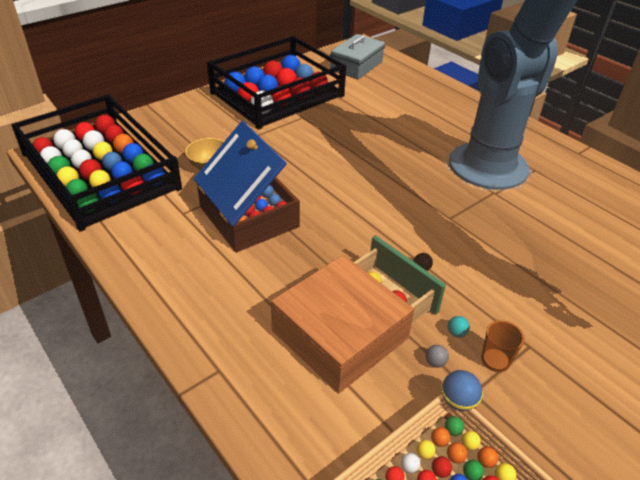

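View pics/top0.png

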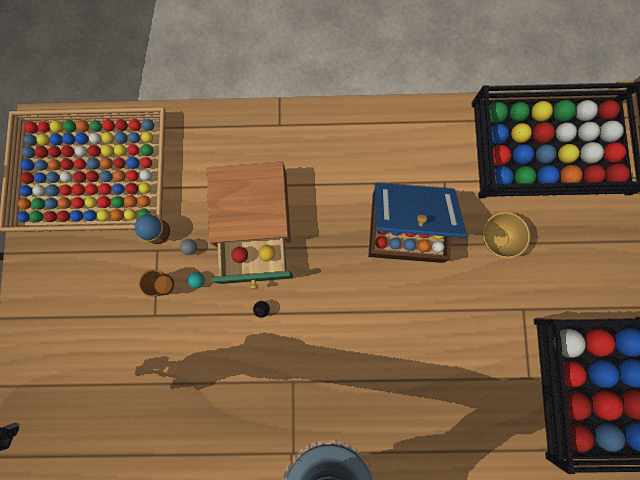

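Scene shows the chest centre, with its drawer open toward the robot (top view: green front ≈(213..291, 277), knob ≈(253,285), red ball (239,255) and yellow ball (267,254) inside). The box with blue lid is at ≈(418,220) and its knob at (422,219). Bowl is at (507,235), glass (156,283), show ball (150,228). Loose look-alike balls, to be avoided: black (261,309), teal (196,281), grey (189,246). Other blue or green things: the ball trays.

```bash
cat > h.py <<'E'
import cv2,numpy as np
from cell import robot
def ray(n,u,v,c=None):
    c=c or robot.camera_info(n);f=240/np.tan(np.radians(c['vertical_fov']/2));E=np.array(c['extrinsics'])
    return E[:3,3],E[:3,:3]@np.array([(u-c['cx'])/f,(v-c['cy'])/f,1])
def onz(n,u,v,z,c=None):
    o,d=ray(n,u,v,c);return o+d*(z-o[2])/d[2]
def tri(a,b):
    (o1,d1),(o2,d2)=ray('top',*a),ray('scene',*b)
    s=np.linalg.lstsq(np.c_[d1,-d2],o2-o1,rcond=None)[0]
    p,q=o1+d1*s[0],o2+d2*s[1];return (p+q)/2,np.linalg.norm(p-q)
E
python3 - <<'E'
from h import *
import cv2
np.set_printoptions(precision=4,suppress=True)
def box(n,lo,hi,roi):
    im=cv2.imread(f'pics/{n}0.png');h=cv2.cvtColor(im,cv2.COLOR_BGR2HSV);m=cv2.inRange(h,lo,hi)
    k=np.zeros_like(m);x0,y0,x1,y1=roi;k[y0:y1,x0:x1]=m[y0:y1,x0:x1]
    c=max(cv2.findContours(k,0,2)[0],key=cv2.contourArea)
    return cv2.approxPolyDP(cv2.convexHull(c),4,True)[:,0],cv2.contourArea(c)
G=((40,60,20),(95,255,255));B=((100,120,40),(125,255,255))
for n,r in(('top',(205,262,300,295)),('scene',(360,230,450,320))):print('green',n,*box(n,*G,r))
for n,r in(('top',(360,170,475,245)),('scene',(190,110,290,230))):print('blue',n,*box(n,*B,r))
for nm,uv,z in(('black',(261,309),.02),('teal',(196,281),.02),('grey',(189,246),.02),('dknob',(253,288),.045)):print(nm,onz('top',*uv,z))
for uv in((207,167),(285,162),(288,238),(207,241)):print('chesttop',onz('top',*uv,.085))
print('lknob',tri((422,218),(252,145)))
im=cv2.imread('pics/top0.png')[150:320,180:480];im2=cv2.imread('pics/scene0.png')[110:320,185:455]
cv2.imwrite('pics/crop.png',np.vstack([cv2.resize(im,(600,340),interpolation=2),cv2.resize(im2,(600,250))]) if 0 else cv2.resize(im,(780,442),interpolation=2))
E
```

```text
green top [[292 275]
 [211 281]
 [284 271]] 479.0
green scene [[374 236]
 [444 284]
 [436 312]] 400.5
blue top [[375 184]
 [454 189]
 [466 235]
 [377 230]] 3944.5
blue scene [[242 121]
 [285 163]
 [279 199]
 [232 225]
 [194 178]] 4760.5
black [0.4098 0.1541 0.02  ]
teal [0.4787 0.3105 0.02  ]
grey [0.5637 0.3297 0.02  ]
dknob [0.4584 0.1693 0.045 ]
chesttop [0.7403 0.2725 0.085 ]
chesttop [0.7484 0.0896 0.085 ]
chesttop [0.5683 0.0835 0.085 ]
chesttop [0.5649 0.2686 0.085 ]
lknob (array([ 0.5872, -0.2005,  0.1891]), np.float64(0.0016496950189145284))
```

View pics/crop.png

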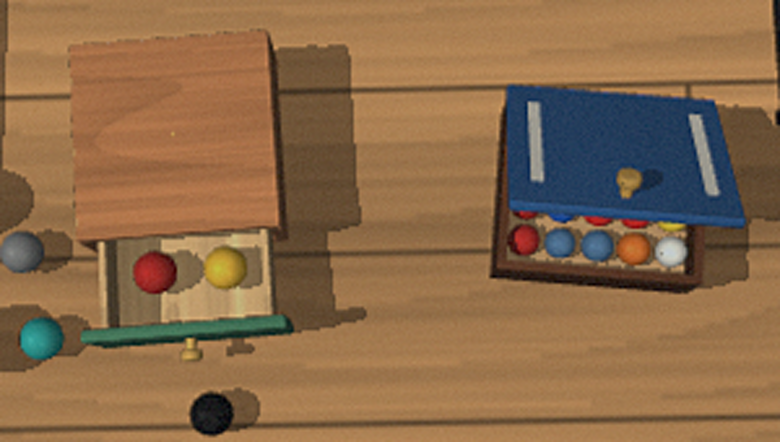

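The crop confirms the choice: the green drawer front with its knob, the blue lid with its knob, and the black ball standing in front of the drawer knob.

```bash
python3 - <<'E'
from h import *
np.set_printoptions(precision=4,suppress=True)
C=lambda x,y:(180+x/2.6,150+y/2.6)
for p in((83,333),(290,318),(84,342),(292,330)):print('green',onz('top',*C(*p),.084))
print('knobtip',onz('top',*C(192,355),.05))
print('green scene/top',tri(C(290,318),(374,237)),tri(C(83,333),(442,284)))
print('free R',tri(C(742,220),(242,121)));print('free L',tri(C(511,205),(285,163)))
print('hinge R',tri(C(715,100),(195,178)));print('hinge L',tri(C(508,86),(234,223)))
for p in((492,276),(695,291)):print('boxfront',onz('top',*C(*p),.0))
E
```

```text
green [0.4802 0.2558 0.084 ]
green [0.4901 0.076  0.084 ]
green [0.4724 0.2548 0.084 ]
green [0.4797 0.0743 0.084 ]
knobtip [0.4615 0.1665 0.05  ]
green scene/top (array([0.489 , 0.078 , 0.0788]), np.float64(0.004406986611300828)) (array([0.4806, 0.2548, 0.0857]), np.float64(0.0014519980492229295))
free R (array([ 0.5523, -0.2876,  0.1907]), np.float64(0.0021767463440372494))
free L (array([ 0.5682, -0.1083,  0.1872]), np.float64(0.0019636825460414347))
hinge R (array([ 0.6766, -0.302 ,  0.0832]), np.float64(0.0006846150927172357))
hinge L (array([ 0.6922, -0.1189,  0.0861]), np.float64(0.001345777867467523))
boxfront [ 0.5333 -0.1073  0.    ]
boxfront [ 0.5157 -0.2962  0.    ]
```

Emit:
step_arm([
  [0,0,0,-10.5],
  [0,0,0,-10.5],
  [0,0,0,0],
  [0,0,0,0],
], gripper=1)

```text
time_s: 0.6
tool_pos: [0.2152, 0.6103, 0.227]
tool_rot: [-179.6, -0.1, -178.1]
wrist_force: [0.3, 0.1, 0.3]
grip_width: 0.0123
```

Emit:
step_arm([
  [-19,-50,0,0],
  [-19,-50,0,0],
  [-19,-50,0,0],
  [-19,-50,0,0],
  [-19,-50,0,0],
])

```text
time_s: 1.23
tool_pos: [0.3172, 0.3616, 0.2274]
tool_rot: [-179.8, -0.2, -178.1]
wrist_force: [0.6, -0.1, -0.0]
grip_width: 0.0
```

Emit:
step_arm([
  [-19,-50,0,0],
  [-19,-50,0,0],
  [-19,-50,0,0],
  [-19,-50,0,0],
  [0,0,0,0],
])

```text
time_s: 1.85
tool_pos: [0.4029, 0.1526, 0.2293]
tool_rot: [-180.0, -0.0, -179.3]
wrist_force: [0.5, 1.2, -0.1]
grip_width: 0.0001
```

Emit:
step_arm([
  [-26,-44,0,0],
  [0,0,0,-2.5],
  [0,0,40,0],
  [0,0,0,0],
])

```text
time_s: 2.35
tool_pos: [0.4307, 0.1114, 0.19]
tool_rot: [179.8, 0.2, -177.0]
wrist_force: [-0.7, -0.2, -0.0]
grip_width: 0.0
```

```bash
python3 - <<'E'
from h import *
s=robot.read_state();print(s['time_s'],s['tool_pos'],s['tool_rot'])
cv2.imwrite('pics/w1.png',robot.get_image('wrist')[:,:,::-1])
E
```

```text
2.35 [0.43065625 0.11139352 0.19000786] [ 1.79791437e+02  1.78193486e-01 -1.76977420e+02]
```

View pics/w1.png

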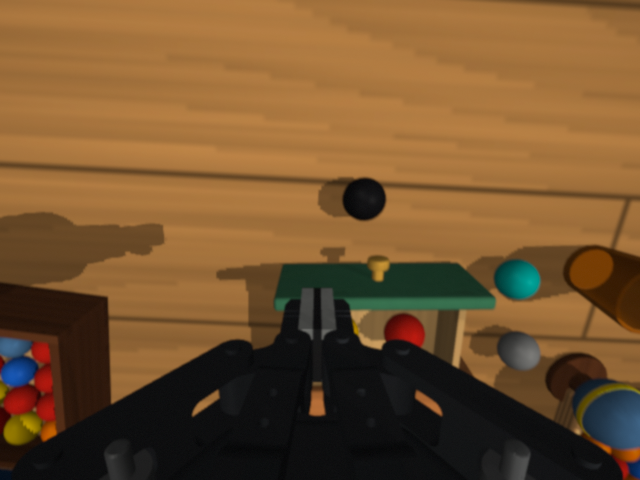

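The wrist view shows the fingertips at (317,300), panel top edge ≈v 297, knob (378,267) to one side and the black ball (364,198).

```bash
python3 - <<'E'
from h import *
np.set_printoptions(precision=4,suppress=True)
for n,u,v,z in(('L',280,296,.084),('R',492,296,.084),('knobtip',378,258,.055),('ball',364,198,.018),('ballL',343,198,.018)):print(n,onz('wrist',u,v,z))
E
```

```text
L [0.4839 0.0864 0.084 ]
R [0.4754 0.2566 0.084 ]
knobtip [0.4582 0.1677 0.055 ]
ball [0.4135 0.1563 0.018 ]
ballL [0.4145 0.1369 0.018 ]
```

Emit:
step_arm([
  [0,0,40,0],
  [0,0,40,0],
  [0,0,40,0],
  [0,0,17,0],
  [0,0,0,0],
])

```text
time_s: 3.02
tool_pos: [0.444, 0.1235, 0.0611]
tool_rot: [179.1, 1.5, -176.7]
wrist_force: [-0.1, 0.2, 0.3]
grip_width: -0.0003
```

Emit:
step_arm([
  [-12,0,0,0],
  [-12,0,0,0],
  [-8,0,0,0],
  [-8,0,0,0],
])

```text
time_s: 3.52
tool_pos: [0.4866, 0.128, 0.0654]
tool_rot: [178.9, 1.5, -176.6]
wrist_force: [-2.3, 0.6, -1.7]
grip_width: -0.0001
```

Emit:
step_arm([
  [10,0,0,0],
  [0,-13,6,0],
  [0,0,0,0],
])

```text
time_s: 3.9
tool_pos: [0.4801, 0.1136, 0.0597]
tool_rot: [178.9, 1.9, -176.6]
wrist_force: [-0.6, -0.1, 0.3]
grip_width: 0.0002
```

Emit:
step_arm([
  [-9,-1,1,0],
  [-9,-1,1,0],
  [-9,-1,1,0],
  [-9,-1,1,0],
  [-9,-1,1,0],
])

```text
time_s: 4.53
tool_pos: [0.5264, 0.1124, 0.0554]
tool_rot: [178.8, 1.6, -176.6]
wrist_force: [-2.2, 0.7, 2.1]
grip_width: 0.0002
```

Emit:
step_arm([
  [-6,0,0,0],
  [-6,0,0,0],
  [-5,0,0,0],
])

```text
time_s: 4.9
tool_pos: [0.5444, 0.1134, 0.0553]
tool_rot: [178.8, 1.6, -176.6]
wrist_force: [-2.4, 0.2, 1.0]
grip_width: 0.0
```

Emit:
step_arm([
  [-5,0,0,0],
  [-5,0,0,0],
])

```text
time_s: 5.15
tool_pos: [0.5477, 0.1134, 0.0544]
tool_rot: [178.8, 0.6, -176.5]
wrist_force: [-13.5, 0.0, 11.2]
grip_width: -0.0
```

The force rose from 2.4 N to 13.5 N at the expected stop, so the drawer is home. I'll back off and rise.

Emit:
step_arm([
  [-3,0,0,0],
  [10,-2,0,0],
  [25,-5,0,0],
  [0,0,-40,0],
  [0,0,-60,0],
])

```text
time_s: 5.78
tool_pos: [0.5108, 0.0993, 0.1518]
tool_rot: [179.1, 0.2, -176.6]
wrist_force: [0.6, 1.1, 0.6]
grip_width: 0.0002
```

Emit:
step_arm([
  [0,0,-60,0],
  [0,0,-50,0],
  [0,-30,-20,10],
  [0,-50,0,0],
  [0,0,0,0],
])

```text
time_s: 6.4
tool_pos: [0.5137, 0.0128, 0.2936]
tool_rot: [178.5, 1.7, 172.9]
wrist_force: [0.5, 0.2, -0.7]
grip_width: -0.0004
```

```bash
python3 - <<'E'
from h import *
np.set_printoptions(precision=4,suppress=True)
s=robot.read_state();print(s['time_s'],s['tool_pos'],s['tool_rot'])
im=robot.get_image('top')[:,:,::-1]
cv2.imwrite('pics/t2.png',cv2.resize(im[150:320,130:540],(800,332),interpolation=2))
E
```

```text
6.4 [0.5137 0.0128 0.2936] [178.5496   1.7059 172.8501]
```

View pics/t2.png

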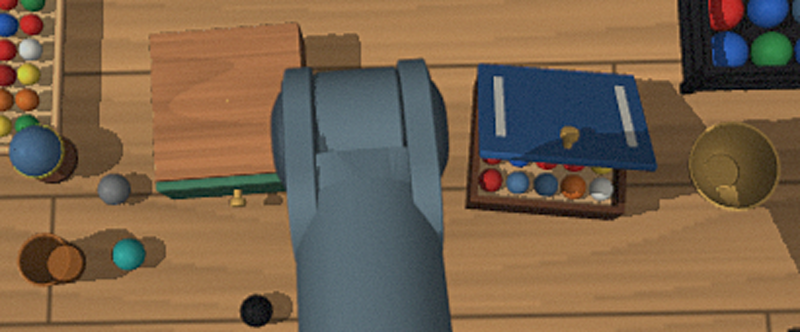

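The drawer front is flush with the chest in this view ((160–280,186)), the bystanders are unmoved and the lid is unchanged. Now the lid.

Emit:
step_arm([
  [-21,-37,0,0],
  [-21,-37,0,-2],
  [-21,-37,0,0],
  [-19,-36,0,0],
  [0,0,0,0],
])

```text
time_s: 7.08
tool_pos: [0.5862, -0.1355, 0.2911]
tool_rot: [178.4, 2.2, 175.8]
wrist_force: [-0.2, 1.0, 0.7]
grip_width: 0.0004
```

```bash
python3 - <<'E'
from h import *
s=robot.read_state();print(s['time_s'],s['tool_pos'],s['tool_rot'])
cv2.imwrite('pics/w2.png',robot.get_image('wrist')[:,:,::-1])
E
```

```text
7.075 [ 0.58622339 -0.13552625  0.29106878] [178.42068139   2.16943173 175.82223336]
```

View pics/w2.png

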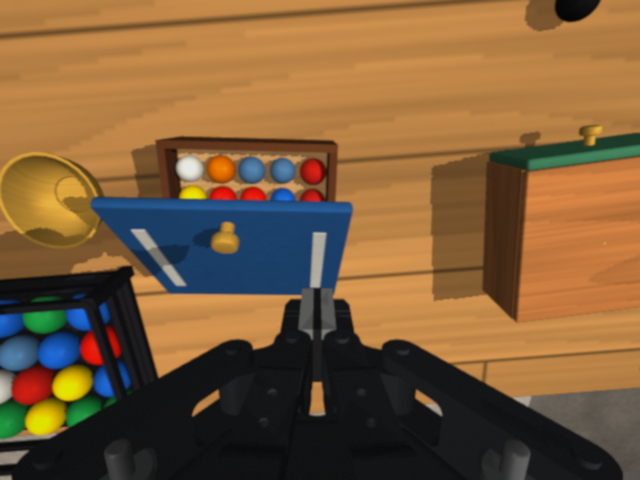

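The wrist view shows the drawer flush at top right, the lid edge (95,200)–(352,208), the lid knob (225,240) and the fingertip (317,295) right of the knob.

```bash
python3 - <<'E'
from h import *
np.set_printoptions(precision=4,suppress=True)
for n,u,v,z in(('eL',95,200,.189),('eR',352,208,.189),('knob',225,240,.195),('hinge',335,293,.085)):print(n,onz('wrist',u,v,z))
E
```

```text
eL [ 0.5477 -0.2822  0.189 ]
eR [ 0.5672 -0.1029  0.189 ]
knob [ 0.5822 -0.1954  0.195 ]
hinge [ 0.6912 -0.1133  0.085 ]
```

Emit:
step_arm([
  [8,-7,0,0],
  [0,0,35,0],
  [0,0,35,0],
  [0,0,0,0],
])

```text
time_s: 7.62
tool_pos: [0.5794, -0.13, 0.2191]
tool_rot: [178.0, 2.2, 176.6]
wrist_force: [-1.4, 0.7, 0.3]
grip_width: -0.0005
```

Emit:
step_arm([
  [4,-14,10,0],
  [0,-1,15,0],
  [1,-1,12,0],
  [1,-1,10,0],
])

```text
time_s: 8.12
tool_pos: [0.5773, -0.1461, 0.1739]
tool_rot: [178.0, 2.7, 176.7]
wrist_force: [0.7, 0.3, 0.9]
grip_width: 0.0001
```

Emit:
step_arm([
  [3,0,9,0],
  [3,0,9,0],
  [3,0,9,0],
  [3,0,9,0],
])

```text
time_s: 8.62
tool_pos: [0.5668, -0.1445, 0.1353]
tool_rot: [178.0, 2.8, 176.7]
wrist_force: [-0.2, 0.4, 1.9]
grip_width: -0.0001
```

Emit:
step_arm([
  [3,0,9,0],
  [3,0,9,0],
  [3,0,9,0],
])

```text
time_s: 9.0
tool_pos: [0.5582, -0.1433, 0.1057]
tool_rot: [178.1, 2.7, 176.7]
wrist_force: [0.6, -0.5, 0.9]
grip_width: -0.0
```

Emit:
step_arm([
  [2,0,7,0],
  [1,0,6,0],
  [0,0,4,0],
])

```text
time_s: 9.38
tool_pos: [0.5555, -0.1428, 0.0869]
tool_rot: [178.1, 2.7, 176.7]
wrist_force: [-1.3, -1.1, 0.9]
grip_width: 0.0003
```

Emit:
step_arm([
  [0,0,4,0],
  [0,0,4,0],
])

```text
time_s: 9.62
tool_pos: [0.5556, -0.1429, 0.0848]
tool_rot: [177.7, 2.5, 176.6]
wrist_force: [-13.1, 2.6, 35.6]
grip_width: 0.0002
```

The lid met the rim at z ≈ 0.085. I'll lift off.

Emit:
step_arm([
  [0,0,-5,0],
  [0,0,-20,0],
  [0,0,-50,0],
  [0,0,-50,0],
  [0,0,-50,0],
])

```text
time_s: 10.25
tool_pos: [0.5452, -0.1474, 0.2625]
tool_rot: [177.7, 2.0, 176.7]
wrist_force: [0.6, 0.4, 0.9]
grip_width: -0.0002
```

Emit:
step_arm([
  [50,40,0,0],
  [50,40,0,0],
  [0,0,0,0],
])

```text
time_s: 10.62
tool_pos: [0.4531, -0.0629, 0.2689]
tool_rot: [177.6, 2.8, 176.5]
wrist_force: [-0.5, -1.0, -0.2]
grip_width: -0.0
```

```bash
python3 - <<'E'
from h import *
s=robot.read_state();print(s['time_s'],s['tool_pos'],s['wrist_force'])
a=robot.get_image('scene')[100:400,170:540,::-1];b=robot.get_image('top')[150:320,130:540,::-1]
cv2.imwrite('pics/t3.png',np.vstack([cv2.resize(a,(410,332)),cv2.resize(b,(410,170))]) if 0 else cv2.resize(a,(740,600)))
cv2.imwrite('pics/t4.png',cv2.resize(b,(800,332),interpolation=2))
E
```

```text
10.625 [ 0.45309034 -0.06288558  0.26886879] [-0.48583198 -1.04156588 -0.17971286]
```

View pics/t3.png

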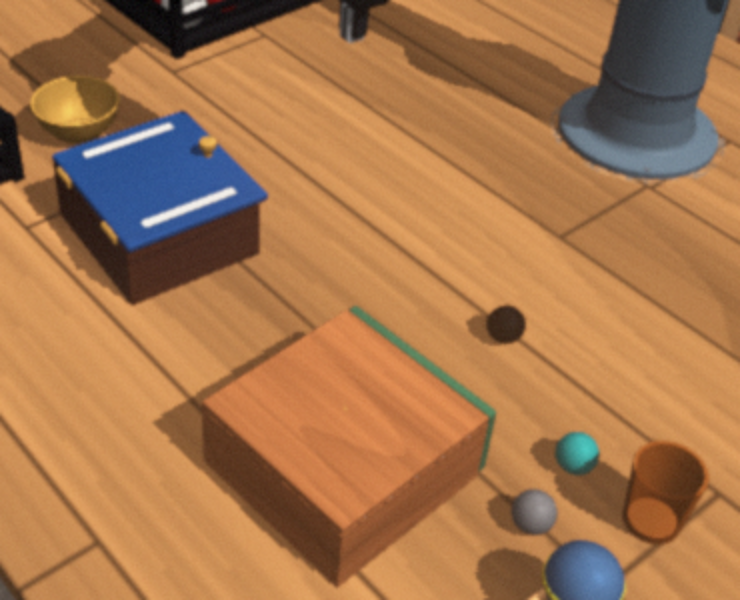

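View pics/t4.png

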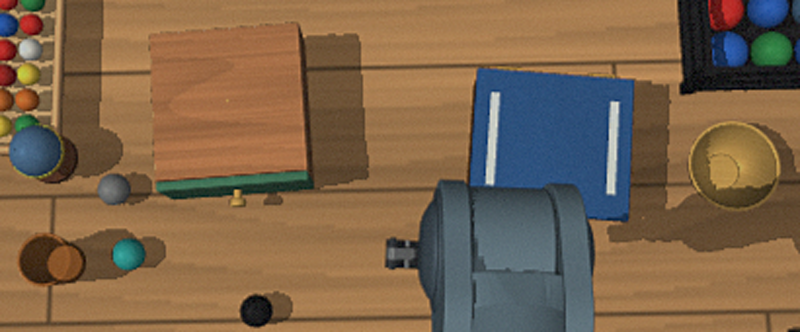

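Both views show the lid flat on the rim, the drawer front flush on the chest, both knobs in place and the bystanders unmoved.

```bash
python3 -c "
from cell import robot
print(robot.sign_off())"
```

```text
the job is handed in; nothing more can be done
None
```

The drawer is home and the lid is shut, and I handed the job in at about 10.6 s of the 53 s allowed.

- **Drawer:** I pushed it with the closed fingertips, about 50 mm to the right of its knob, at roughly 2 N. It stopped where I expected, with the force rising to 13.5 N horizontally and 11 N vertically. One drift of about 16 mm towards the knob was corrected before it got close.
- **Lid:** I pushed it down about 50 mm to the left of its knob at about 1–2 N until it met the rim at z ≈ 0.085. The last 4 mm step pressed the shut lid with about 36 N vertically (13 N sideways) for a moment before I lifted off, which was firmer than I intended.
- **Last checks:** The scene and top pictures show the drawer front flush with the chest and the lid flat on the rim. Both knobs are in place, and the bowl, glass, show ball and loose balls have not moved. The arm was clear of everything at hand-in. The red and yellow balls are hidden in the shut drawer, so I could not see them again.

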